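Unhitch the hold-down bar of a glass-plate carrier and hold it up

ROBOT

A 6-joint arm with a two-finger parallel gripper is mounted at the origin on the work surface. World frame = base frame: x ahead of the robot, y to its left, z up, the work surface at z = 0. Lengths are in m, angles in degrees, forces in N, time in s.
With the tool pointing down it reaches from about 0.375 to 0.9 m from the base axis. Payload 3.1 kg.
Tool frame: the origin (TCP) lies midway between the tips of the shut fingers; the grasp point (between the pads) lies 19 mm behind it; z points along the fingers, y is the line along which they close (so a half turn about z gives the same grasp; the last joint's range is limited). The gripper opens to 87 mm and grips with 3 to 60 N. Pads are 19 mm wide; open, the fingers measure 117 mm over their backs; the gripper's body (75 mm by 190 mm) begins 51 mm behind the grasp point.
Start: joints at [-10.227, 30.224, 82.088, -0, 67.689, -10.227], TCP at [0.625, 0, 0.223] pointing down, gripper open.
Joint ranges: [-176.69, 176.69], [-43.24, 126.21], [12.49, 139.97], [-82, 262], [0, 151.66], [-163.58, 163.58]. Speed limits (degrees/s): [159.86, 159.86, 180, 180, 180, 180].

INTERFACE

Orientations are given as a 3x3 rotation matrix whose columns are the frame's x, y, z axes.
In Python, from rig import read_state, optics, bot gives the robot as it stands. The module is installed in compiled form; this text tells all that it offers.
- The arm moves only by the tool send_rows, never from a script. Its argument "commands" is a list of rows, each a list of 7 numbers: the turn, a rotation vector about the tool's x, y, z in units of 5 degrees (1.0 is 5 degrees), then the shift along the tool's x, y, z in units of 30 mm (1.0 is 30 mm), then the opening, from 0 (shut) to 1 (fully open). In form: [[rx, ry, rz, tx, ty, tz, gripper], ...]. A call has 1 to 20 rows; each row is the pose to reach, as a shift and turn from the pose commanded when the call began, along the tool's axes at that moment; what a row does not reach only later rows make up. A row lasts 1/12 s, in which the tool goes at most 41.7 mm and 7.16 degrees, less where a joint would pass 70% of its speed; a pose out of reach is approached as far as the arm can. A call with a gripper value outside its range is refused whole. The fingers move at their own pace and stop on an object; the grip force is fixed at half the most. Time passes only in rows, so rows that repeat a pose let the fingers close. It gives the time, the measured TCP pose, the force, the opening and the grip force at its end, in the units of the state.
- read_state(): the state, without advancing time (a new reading comes with each control period).
- optics.capture(name): name is "scene" or "side" or "wrist"; returns a dict with "image" (384x512x3 uint8, blue, green, red), "intrinsics" (3x3 intrinsics, pixels), "extrinsics" (4x4, takes a point from world to camera coordinates); the wrist camera has in their place "T_tool_cam" (4x4, takes a point from camera to tool coordinates, whose origin is the TCP and whose axes are the flange's). Camera axes: x right, y down, z forward; pixel columns grow to the right and rows downward; lengths in m; the calibration is good to about 2 mm. The wrist camera is an equidistant fisheye: a pixel r from the principal point sees the ray r / f radians off the axis. A picture is of the moment at which its call begins: read the wrist's pose just before it. There is no depth.
- bot.hand_in(): hands the job in; it is judged then, once.
The state is a dict: "time_s": time; "joint_positions": joint angles; "qvel": joint speeds; "tau": joint torques, N m; "position": TCP position; "tcp_rot": TCP orientation; "force": force on the tool from outside, world axes, zero at the start; "moment": the same for the moment, N m; "opening": opening from 0.0 (shut) to 1.0 (fully open); "grasp_force": force on a finger pad.
Only numpy, scipy, OpenCV 4.12 (cv2) and the standard library are available. Lean on these libraries where they do the work, as an engineer would, in place of code of your own. Each camera call takes 0.05 s, during which the arm holds its last target. There are 200 camera calls.

TASK

The hold-down bar over the glass plates in the carrier is locked onto the ball stud at the carrier's front end. Draw the spring latch fully sideways by its black knob, away from its dark spring barrel, while the bar is still down, then lift the bar's end off the ball and finish while still holding it with the gripper, raised about 10 cm and steady, so that someone can take the plates out. Leave the flasks, the jar and the slide box around the carrier where they stand.

Things in the scene. Friction and masses are not known exactly. Their poses are not given: they have to be found in the camera images.
- carrier: Glass-plate carrier, fixed to the bench: aluminium base 280 x 130 x 18 mm, seven upright clear-green glass plates (110 mm wide, tops 120 mm up) and the hold-down bar along its middle. Origin: centre of the base's underside. x axis: along the bar from ball stud and latch (front, x = -105 mm) to the bar's hinge (x = +115 mm); y: the way the latch is drawn; z up.
- bar (a joint): Aluminium hold-down bar, 22 x 10 mm (129 to 139 mm up), 0.3 to 0.65 kg, hinged on a level pin along the carrier's y axis. Value in rad: 0 down over the ball, growing as its front end rises, stop at 1.1. Nearly frictionless: falls back when let go. With the latch closed it rises only about 0.01 rad, the latch hook being under the ball. Its front end is the coupler (see ball).
- latch (a joint): Latch sliding on the coupler, carried by the bar, so that lifting its knob lifts the bar. Value in m: 0 closed (where its spring keeps it), growing as it is drawn along the carrier's +y axis, stop at 0.016. The hook is clear of the ball from 0.008 on. The spring pulls back with about 3 N when closed, 8 N at the stop.
- knob_top (a point): Centre of the top of the latch's black pull knob: an upright block 16 mm (along x) by 14 mm (along y), 40 mm tall, on a 4 mm slide plate on the coupler. When closed its top is 186 mm and its foot 146 mm above the bench, over the ball; its y sides are free down to the foot. It moves and tilts with latch and bar.
- hinge_pin (a point): Middle of the bar's hinge pin, on the carrier at x = +115 mm, 134 mm above the bench; the knob lies 220 mm from it along the bar.
- ball (a point): Centre of the 27 mm ball of the steel stud at the carrier's front end, 122 mm up, hidden under the bar's coupler when down: an aluminium box 52 mm (x) by 48 mm, top at 142 mm, with a dark spring barrel (16 mm thick, out to 56 mm from the middle) on its -y side.
- flask_big: Conical flask with pink contents, 82 mm wide, 138 mm tall, loose; bystander. Origin: centre of its underside.
- flask_small: The same shape of flask, smaller: 66 mm wide, 110 mm tall, loose; bystander. Origin: centre of its underside.
- reagent_jar: Amber jar with black lid, 60 mm wide, 100 mm tall, loose; bystander. Origin: centre of its underside.
- slide_box: Small dark box for microscope slides, 80 x 34 x 30 mm, loose; bystander. Origin: centre of its underside.

How it is judged:
By the outcome, as a careful person would: the job done as asked, in the order asked, and still so for the second after the job is handed in, while the arm keeps its last pose, push and grip.
It also fails if it takes over 35 s, if anything falls off the work surface, if the arm or the gripper's body presses on something with over 40 N, if the wrist force passes 120 N, or if a joint passes its speed limit or range.

## Working session

There is one attempt and no reset: what is moved stays moved. The work goes in short steps, Python scripts to look and compute and a tool call to move; the robot and the scene stay as the last step left them, time stands still between calls to the robot, and variables do not carry over. Pictures are saved under pics/ and viewed, at most 10 in all, crops included, and the job is handed in when it is done.

Besides the shell and the picture viewer there is one more tool, called after "Call:" as a command line: name --pt "numbers of a row" for each row, then --argument value for the rest. send_rows: Moves the arm, as the interface text tells. Its arguments: {"type":"object","properties":{"commands":{"type":"array","items":{"type":"array","items":{"type":"number"}}}},"required":["commands"]}

```bash
mkdir -p pics; python3 - <<'E'
from rig import read_state, optics
import cv2, numpy as np, pickle
s=read_state(); print({k:np.round(v,3).tolist() for k,v in s.items()})
d={}
for n in ("scene","side","wrist"):
    c=optics.capture(n); d[n]=c; cv2.imwrite(f"pics/{n}0.png",c["image"])
    print(n,[ (k,np.round(v,4).tolist()) for k,v in c.items() if k!="image"])
d["state"]=s
pickle.dump(d,open("d0.pkl","wb"))
a=cv2.resize(d["scene"]["image"],(800,600),interpolation=cv2.INTER_CUBIC);cv2.imwrite("pics/sceneL.png",a)
a=cv2.resize(d["side"]["image"],(800,600),interpolation=cv2.INTER_CUBIC);cv2.imwrite("pics/sideL.png",a)
E
```

```text
{'time_s': 0.0, 'joint_positions': [-10.227, 30.278, 82.158, 0.001, 67.689, -10.228], 'qvel': [-0.05, 0.056, 0.023, 0.066, 0.076, 0.02], 'tau': [-0.001, -44.005, -17.659, 0.063, 0.058, -0.0], 'position': [0.624, 0.0, 0.222], 'tcp_rot': [[-0.0, 1.0, -0.002], [1.0, 0.0, 0.0], [0.0, -0.002, -1.0]], 'force': [0.622, -0.477, -0.126], 'moment': [-0.051, 0.002, 0.002], 'grasp_force': 0.0, 'opening': 0.999}
scene [('intrinsics', [[404.0737, 0.0, 263.8015], [0.0, 404.0737, 186.1849], [0.0, 0.0, 1.0]]), ('extrinsics', [[-0.0509, 0.9987, 0.0052, 0.0052], [0.8358, 0.0454, -0.5471, -0.3824], [-0.5467, -0.0235, -0.837, 1.3834], [0.0, 0.0, 0.0, 1.0]])]
side [('intrinsics', [[406.6626, 0.0, 264.4459], [0.0, 406.6626, 189.0163], [0.0, 0.0, 1.0]]), ('extrinsics', [[0.9523, -0.305, -0.0034, -0.5334], [-0.211, -0.6508, -0.7293, 0.2371], [0.2203, 0.6953, -0.6841, 0.8196], [0.0, 0.0, 0.0, 1.0]])]
wrist [('intrinsics', [[297.3186, 0.0, 253.8578], [0.0, 297.3186, 190.9968], [0.0, 0.0, 1.0]]), ('T_tool_cam', [[-0.0005, -0.9538, -0.3006, 0.0825], [1.0, -0.0006, 0.0002, 0.0011], [-0.0004, -0.3006, 0.9538, -0.1614], [0.0, 0.0, 0.0, 1.0]])]
```

View pics/sceneL.png

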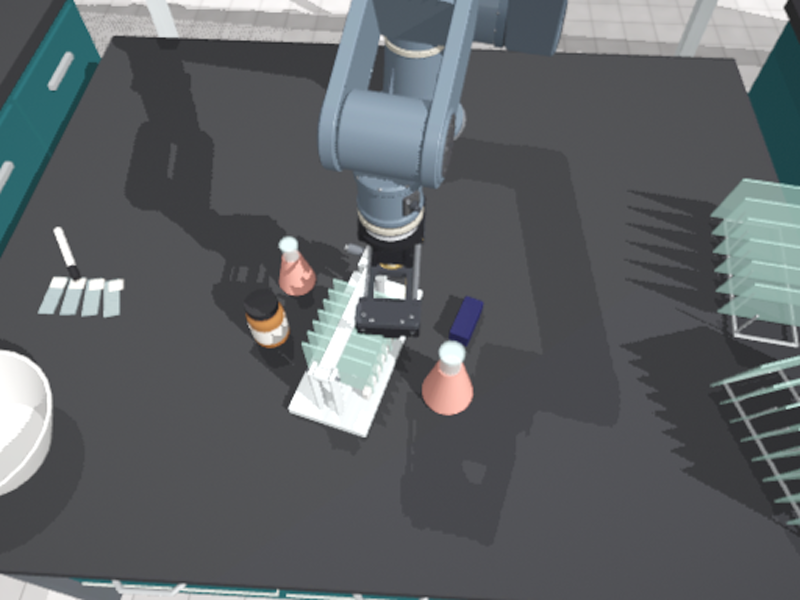

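View pics/sideL.png

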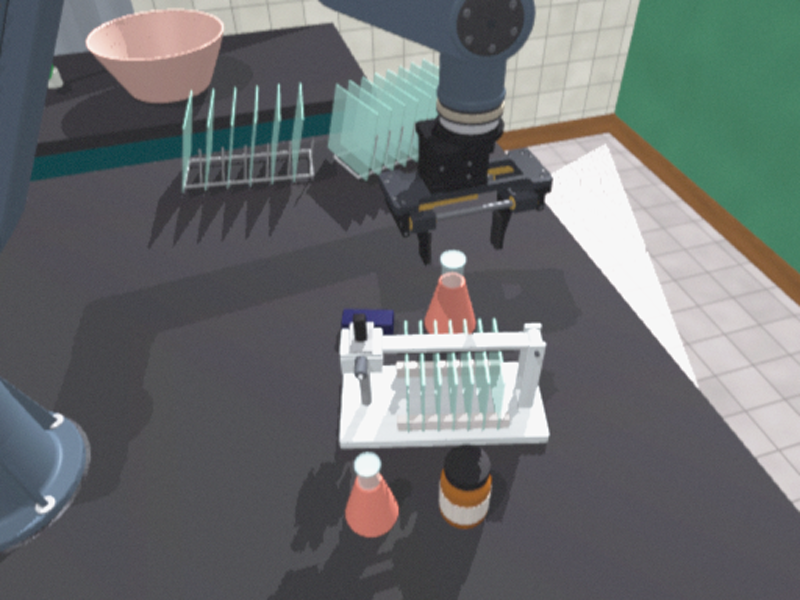

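The scene view shows the carrier running from the robot side (knob end, hidden by the gripper) to the hinge at about (330,390), with flask/jar on the left and box/flask on the right. The side view shows the black knob at about (360,327), the barrel facing the camera at (362,368) and the hinge at (533,340).

```bash
python3 - <<'E'
import cv2,pickle
d=pickle.load(open("d0.pkl","rb"))
a=cv2.resize(d["side"]["image"][190:290,205:365],(800,500),interpolation=cv2.INTER_CUBIC);cv2.imwrite("pics/sideC.png",a)
w=d["wrist"]["image"]
cv2.imwrite("pics/wristL.png",cv2.resize(w,(800,600),interpolation=cv2.INTER_CUBIC))
E
```

```text
(no output)
```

View pics/sideC.png

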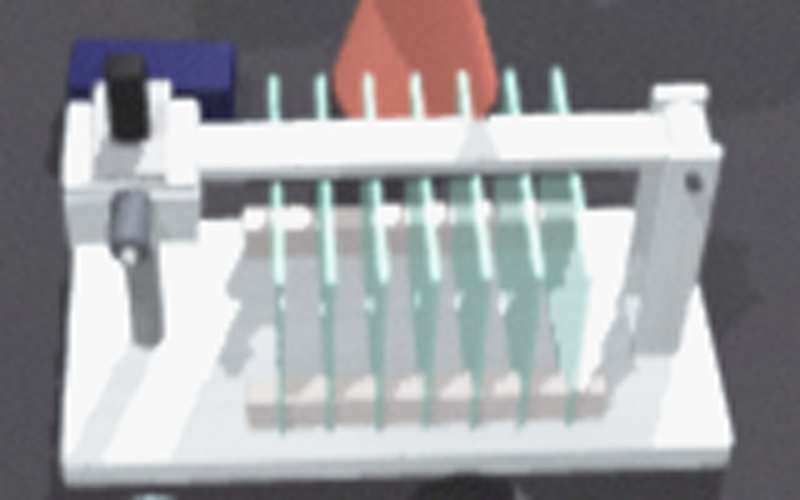

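View pics/wristL.png

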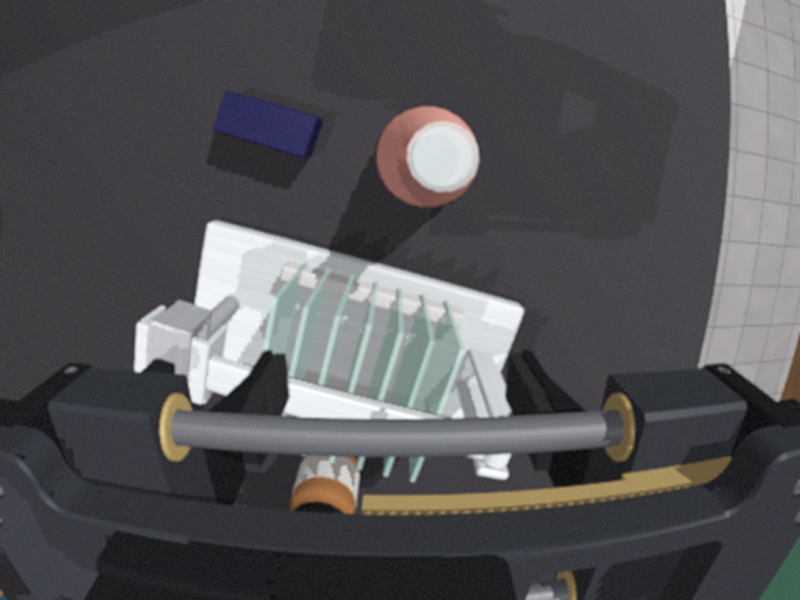

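Side crop: knob top spans (107–145, 55–72), knob foot about (128,138), base top corners (62,462), (733,443), (70,212). Wrist: base corners (208,222) and (524,305); the knob itself is hidden by the gripper, so I need a second wrist view of it.

```bash
cat > h.py <<'E'
import numpy as np
from scipy.optimize import least_squares
def proj(c,P,st=None):
    P=np.atleast_2d(P); K=c["intrinsics"]
    if "extrinsics" in c:
        E=np.array(c["extrinsics"]); q=P@E[:3,:3].T+E[:3,3]
        return np.c_[K[0][0]*q[:,0]/q[:,2]+K[0][2],K[1][1]*q[:,1]/q[:,2]+K[1][2]]
    R=np.array(st["tcp_rot"]);T=np.array(c["T_tool_cam"])
    q=((P-np.array(st["position"]))@R-T[:3,3])@T[:3,:3]
    rho=np.hypot(q[:,0],q[:,1]); th=np.arctan2(rho,q[:,2])
    return np.c_[K[0][0]*th*q[:,0]/rho+K[0][2],K[1][1]*th*q[:,1]/rho+K[1][2]]
def tri(obs): # obs: list of (cam,state,uv)
    f=lambda p:np.concatenate([(proj(c,p,s)[0]-uv) for c,s,uv in obs])
    r=least_squares(f,[.6,-.1,.15]); return r.x,r.fun
def world(p,P):
    c,s=np.cos(p[2]),np.sin(p[2]);P=np.atleast_2d(P)
    return np.c_[p[0]+c*P[:,0]-s*P[:,1],p[1]+s*P[:,0]+c*P[:,1],P[:,2]]
E
python3 - <<'E'
from h import *
import pickle
d=pickle.load(open("d0.pkl","rb")); st=d["state"]
S=lambda u,v:(205+u/5-.4,190+v/5-.4); W=lambda u,v:(u/1.5625,v/1.5625)
m=[("side",(-.14,-.065,.018),S(62,462)),("side",(.14,-.065,.018),S(733,443)),("side",(-.14,.065,.018),S(70,212)),
("wrist",(-.14,.065,.018),W(208,222)),("wrist",(.14,.065,.018),W(524,305)),
("side",(-.105,0,.186),S(126,63)),("scene",(-.14,-.065,.018),W(0,0)),]
m=m[:-1]
f=lambda p:np.concatenate([proj(d[n],world(p,P),st)[0]-uv for n,P,uv in m])
r=least_squares(f,[.62,-.07,-.2]);p=r.x;print(p,np.degrees(p[2]));print(r.fun.reshape(-1,2).round(1))
print("tri corner",tri([(d["side"],None,S(70,212)),(d["wrist"],st,W(208,222))]))
print("knob",world(p,[(-.105,0,.186)]), "axes ydir",-np.sin(p[2]),np.cos(p[2]))
E
```

```text
[ 0.58153479 -0.06431867 -0.27330352] -15.65913812458658
[[ 0.2 -0.3]
 [ 0.8 -0.9]
 [ 1.3  1.6]
 [-2.3 -0.9]
 [ 0.5  1.1]
 [ 0.2 -0.8]]
tri corner (array([0.4666176 , 0.03581398, 0.02016843]), array([ 2.26406543,  0.85421189, -1.30250423, -0.55839935]))
knob [[ 0.48043192 -0.03597772  0.186     ]] axes ydir 0.26991381023979943 0.9628844868632133
```

Call:
send_rows --pt "0 0 -1.3 -0.1 -0.4 -0.4 1" --pt "0 0 -2.6 -0.2 -0.8 -0.4 1" --pt "0 0 -3.9 -0.3 -1.3 -0.4 1" --pt "0 0 -5.2 -0.4 -1.7 -0.4 1" --pt "0 0 -6.5 -0.5 -2.1 -0.4 1" --pt "0 0 -7.8 -0.6 -2.5 -0.4 1" --pt "0 0 -9.1 -0.7 -2.9 -0.4 1" --pt "0 0 -10.4 -0.8 -3.4 -0.4 1" --pt "0 0 -11.7 -0.9 -3.8 -0.4 1" --pt "0 0 -13 -1.0 -4.2 -0.4 1" --pt "0 0 -14.3 -1.1 -4.6 -0.4 1" --pt "0 0 -14.87 -1.2 -4.82 -0.4 1" --pt "0 0 -14.87 -1.2 -4.82 -0.4 1" --pt "0 0 -14.87 -1.2 -4.82 -0.4 1"

```text
time_s: 1.32
position: [0.4804, -0.036, 0.2346]
tcp_rot: [[-0.962, 0.272, 0.0], [0.272, 0.962, 0.0], [-0.0, 0.0, -1.0]]
force: [-0.4, 0.2, -0.5]
opening: 0.998
grasp_force: 0.0
```

```bash
python3 - <<'E'
from rig import read_state, optics
import cv2, numpy as np, pickle
s=read_state(); print({k:np.round(v,3).tolist() for k,v in s.items()})
w=optics.capture("wrist"); sc=optics.capture("scene")
pickle.dump((s,w,sc),open("d1.pkl","wb"))
a=cv2.resize(w["image"],(800,600),interpolation=cv2.INTER_CUBIC); cv2.imwrite("pics/w1.png",a)
E
```

```text
{'time_s': 1.317, 'joint_positions': [-17.614, 18.264, 101.304, 0.012, 60.422, -91.854], 'qvel': [0.282, 0.633, -1.279, -0.01, -0.182, 0.13], 'tau': [-0.085, -32.33, -15.3, -0.056, 0.142, -0.051], 'position': [0.48, -0.036, 0.235], 'tcp_rot': [[-0.962, 0.272, 0.0], [0.272, 0.962, 0.0], [-0.0, 0.0, -1.0]], 'force': [-0.362, 0.24, -0.529], 'moment': [0.117, -0.026, 0.0], 'grasp_force': 0.0, 'opening': 0.998}
```

View pics/w1.png

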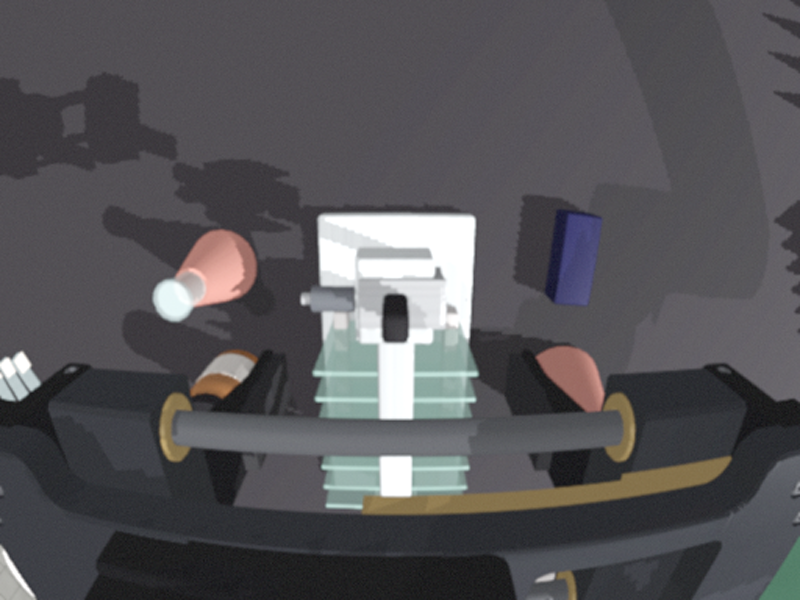

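Wrist view: black knob between x 384 and 409, y 294 (foot) to 341 (top's rear edge), top-face centre about (396.5,328); the barrel is on the left at (330,299), the carrier square to the image. Triangulating with the side view.

```bash
python3 - <<'E'
from h import *
import pickle,cv2
d=pickle.load(open("d0.pkl","rb")); s,w,sc=pickle.load(open("d1.pkl","rb"))
S=lambda u,v:(205+u/5-.4,190+v/5-.4); W=lambda u,v:(u/1.5625-.2,v/1.5625-.2)
print("knob top tri",tri([(d["side"],None,S(126,64)),(w,s,W(396.5,328))]))
m=[("side",(-.14,-.065,.018),S(62,462)),("side",(.14,-.065,.018),S(733,443)),("side",(-.14,.065,.018),S(70,212)),("side",(-.105,0,.186),S(126,63)),
("w",(-.14,-.065,.018),W(319,214)),("w",(-.14,.065,.018),W(475,214)),("w",(-.105,0,.186),W(396.5,328)),("w",(.0,-.011,.139),W(380,385)),("w",(0,.011,.139),W(413,385))]
f=lambda p:np.concatenate([(proj(w,world(p,P),s)[0]-uv)[:(1 if abs(P[1])==.011 else 2)] if n=="w" else proj(d[n],world(p,P))[0]-uv for n,P,uv in m])
r=least_squares(f,[.58,-.064,-.27]);p=r.x;print(p,np.degrees(p[2]),r.fun.round(1))
k=world(p,[(-.105,0,.186)])[0];print("knob",k)
R=np.array(s["tcp_rot"]);print("in tool mm",((k-s["position"])@R*1000).round(1))
c=np.array([[x,y,z] for z in(.146,.186) for x in(-.113,-.097) for y in(-.007,.007)])
print("pred knob corners (800px)",(proj(w,world(p,c),s)*1.5625).round(0).tolist())
E
```

```text
knob top tri (array([ 0.48020964, -0.03642417,  0.18403191]), array([ 0.1790966 , -0.11520511, -0.0346927 , -0.07848671]))
[ 0.58050172 -0.0648581  -0.27810202] -15.934072092349185 [-0.4 -0.2  0.4 -0.3  1.1  1.7 -0.3 -0.7 -0.7 -0.2  0.5 -0.   0.2 -0.1
  0.1 -0.1]
knob [ 0.479536   -0.03603234  0.186     ]
in tool mm [ 0.8 -0.3 48.6]
pred knob corners (800px) [[384.0, 288.0], [409.0, 289.0], [384.0, 315.0], [409.0, 315.0], [382.0, 312.0], [411.0, 312.0], [382.0, 343.0], [411.0, 343.0]]
```

Call:
send_rows --pt "0 0 0 0 0 0.5 1" --pt "0 0 0 0 0 1.0 1" --pt "0 0 0 0 0 1.5 1" --pt "0 0 0 0 0 2.0 1" --pt "0 0 0 0 0 2.4 1" --pt "0 0 0 0 0 2.7 1" --pt "0 0 0 0 0 2.77 1" --pt "0 0 0 0 0 2.77 0.5" --pt "0 0 0 0 0 2.77 0.3" --pt "0 0 0 0 0 2.77 0.2" --pt "0 0 0 0 0 2.77 0.1" --pt "0 0 0 0 0 2.77 0" --pt "0 0 0 0 0 2.77 0" --pt "0 0 0 0 0 2.77 0" --pt "0 0 0 0 0 2.77 0"

```text
time_s: 2.67
position: [0.4804, -0.036, 0.1516]
tcp_rot: [[-0.963, 0.27, 0.0], [0.27, 0.963, -0.0], [-0.0, -0.0, -1.0]]
force: [-0.9, 0.6, -0.2]
opening: 0.48
grasp_force: 0.0
```

Call:
send_rows --pt "0 0 0 0 0 0 0" --pt "0 0 0 0 0 0 0" --pt "0 0 0 0 0 0 0" --pt "0 0 0 0 0 0 0" --pt "0 0 0 0 0 0 0" --pt "0 0 0 0 0 0 0" --pt "0 0 0 0 0 0 0" --pt "0 0 0 0 0 0 0" --pt "0 0 0 0 0 0 0"

```text
time_s: 3.42
position: [0.4803, -0.0362, 0.1514]
tcp_rot: [[-0.963, 0.27, -0.0], [0.27, 0.963, -0.0], [0.0, -0.0, -1.0]]
force: [-0.3, -3.0, -0.8]
opening: 0.158
grasp_force: 30.0
```

Call:
send_rows --pt "0 0 0 0 0.1 0 0" --pt "0 0 0 0 0.2 0 0" --pt "0 0 0 0 0.3 0 0" --pt "0 0 0 0 0.4 0 0" --pt "0 0 0 0 0.47 0 0" --pt "0 0 0 0 0.5 0 0" --pt "0 0 0 0 0.5 0 0" --pt "0 0 0 0 0.5 0 0"

```text
time_s: 4.08
position: [0.4842, -0.0223, 0.1514]
tcp_rot: [[-0.963, 0.269, -0.001], [0.269, 0.963, -0.002], [0.0, -0.002, -1.0]]
force: [-1.9, -8.3, 0.1]
opening: 0.157
grasp_force: 30.0
```

Call:
send_rows --pt "0 0 0 0 0.03 0 0" --pt "0 0 0 0 0.06 0 0" --pt "0 0 0 0 0.06 0 0" --pt "0 0 0 0 0.06 0 0"

```text
time_s: 4.42
position: [0.4845, -0.0214, 0.1514]
tcp_rot: [[-0.963, 0.268, -0.001], [0.268, 0.963, -0.003], [0.0, -0.004, -1.0]]
force: [-4.0, -10.6, 0.8]
opening: 0.157
grasp_force: 30.0
```

```bash
python3 - <<'E'
import numpy as np
for t in [.7,2,4,6,8,10,12,14,16,18,20,22,24,26,27.4,28]:
    a=np.radians(t);c,s=np.cos(a),np.sin(a);x,z=-.2192,.0174
    print([0,round(t/5,2),0,round(-(x*(c-1)+z*s)/.03,2),0,round(-(-x*s+z*(c-1))/.03,2),0],end=", ")
E
```

```text
[0, 0.14, 0, np.float64(-0.01), 0, np.float64(-0.09), 0], [0, 0.4, 0, np.float64(-0.02), 0, np.float64(-0.25), 0], [0, 0.8, 0, np.float64(-0.06), 0, np.float64(-0.51), 0], [0, 1.2, 0, np.float64(-0.1), 0, np.float64(-0.76), 0], [0, 1.6, 0, np.float64(-0.15), 0, np.float64(-1.01), 0], [0, 2.0, 0, np.float64(-0.21), 0, np.float64(-1.26), 0], [0, 2.4, 0, np.float64(-0.28), 0, np.float64(-1.51), 0], [0, 2.8, 0, np.float64(-0.36), 0, np.float64(-1.75), 0], [0, 3.2, 0, np.float64(-0.44), 0, np.float64(-1.99), 0], [0, 3.6, 0, np.float64(-0.54), 0, np.float64(-2.23), 0], [0, 4.0, 0, np.float64(-0.64), 0, np.float64(-2.46), 0], [0, 4.4, 0, np.float64(-0.75), 0, np.float64(-2.69), 0], [0, 4.8, 0, np.float64(-0.87), 0, np.float64(-2.92), 0], [0, 5.2, 0, np.float64(-0.99), 0, np.float64(-3.14), 0], [0, 5.48, 0, np.float64(-1.09), 0, np.float64(-3.3), 0], [0, 5.6, 0, np.float64(-1.13), 0, np.float64(-3.36), 0],
```

Start with a short lift and check force.

Call:
send_rows --pt "0 0.14 0 -0.01 0 -0.09 0" --pt "0 0.4 0 -0.02 0 -0.25 0" --pt "0 0.8 0 -0.06 0 -0.51 0" --pt "0 0.8 0 -0.06 0 -0.51 0"

```text
time_s: 4.75
position: [0.4862, -0.0219, 0.167]
tcp_rot: [[-0.961, 0.269, -0.071], [0.268, 0.963, 0.016], [0.073, -0.004, -0.997]]
force: [-3.0, -9.2, -4.0]
opening: 0.156
grasp_force: 30.0
```

Call:
send_rows --pt "0 0.14 0 -0.01 0 -0.09 0" --pt "0 0.4 0 -0.02 0 -0.25 0" --pt "0 0.8 0 -0.06 0 -0.51 0" --pt "0 1.2 0 -0.1 0 -0.76 0" --pt "0 1.6 0 -0.15 0 -1.01 0" --pt "0 2.0 0 -0.21 0 -1.26 0" --pt "0 2.4 0 -0.28 0 -1.51 0" --pt "0 2.8 0 -0.36 0 -1.75 0" --pt "0 3.2 0 -0.44 0 -1.99 0" --pt "0 3.6 0 -0.54 0 -2.23 0" --pt "0 4.0 0 -0.64 0 -2.46 0" --pt "0 4.4 0 -0.75 0 -2.69 0" --pt "0 4.7 0 -0.84 0 -2.86 0" --pt "0 4.8 0 -0.87 0 -2.92 0" --pt "0 4.8 0 -0.87 0 -2.92 0" --pt "0 4.8 0 -0.87 0 -2.92 0" --pt "0 4.8 0 -0.87 0 -2.92 0" --pt "0 4.8 0 -0.87 0 -2.92 0"

```text
time_s: 6.25
position: [0.5164, -0.0306, 0.2516]
tcp_rot: [[-0.849, 0.269, -0.455], [0.239, 0.963, 0.123], [0.471, -0.005, -0.882]]
force: [-4.4, -8.0, -1.5]
opening: 0.156
grasp_force: 30.0
```

```bash
python3 - <<'E'
from rig import read_state, optics
import cv2, numpy as np
s=read_state(); print({k:np.round(v,2).tolist() for k,v in s.items()})
c=optics.capture("side")["image"]; cv2.imwrite("pics/s2.png",cv2.resize(c[110:360,180:400],(704,800))[:600])
E
```

```text
{'time_s': 6.25, 'joint_positions': [-15.63, 33.32, 77.27, -0.25, 97.53, -89.92], 'qvel': [0.02, 0.06, 0.0, 0.09, -0.11, -0.08], 'tau': [4.4, -45.91, -17.65, 2.15, 1.74, -0.03], 'position': [0.52, -0.03, 0.25], 'tcp_rot': [[-0.85, 0.27, -0.46], [0.24, 0.96, 0.12], [0.47, -0.0, -0.88]], 'force': [-4.37, -7.99, -1.54], 'moment': [-1.01, -0.08, 0.48], 'grasp_force': 30.0, 'opening': 0.16}
```

View pics/s2.png

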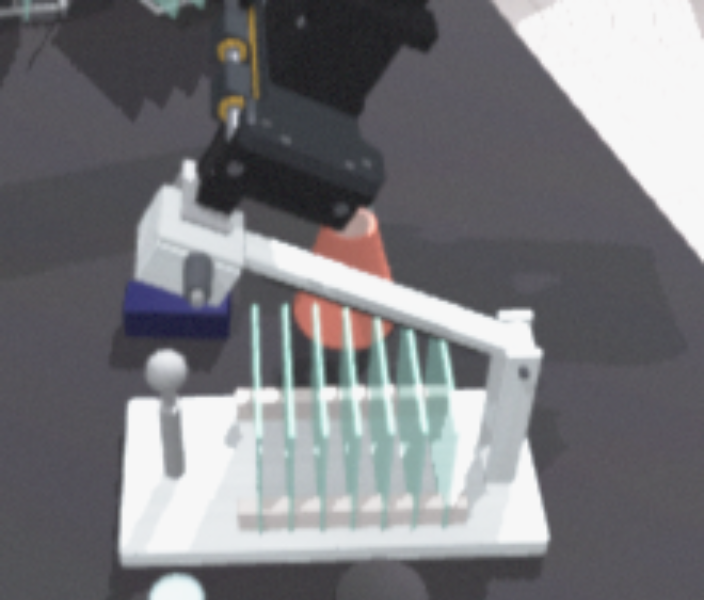

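The picture shows the bar's coupler at (190,250), raised well clear of the free ball stud at (167,372). The knob is still gripped and the neighbouring objects look undisturbed.

```bash
python3 -c "
from rig import bot
print(bot.hand_in())"
```

```text
the job is handed in; nothing more can be done
None
```

The latch was drawn to its stop with the bar still down, then the bar was lifted about 10 cm off the ball; I handed the job in with the gripper still holding the knob steady and no contact with the neighbouring objects seen.

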